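# Comb the dowel pins into the grooves of the pin tray

### The job

Two steel dowel pins lie askew across the ridges of the grooved pin tray on the pump repair bench. Pick up the rake, the handled bar with two rows of tines, set it down into the tray on the flat landing at one end and comb it across the grooves to the other end, so that both pins settle lengthwise down in grooves; do not touch the pins with the gripper. Then stand the rake upright on its tines on the bench, clear of the tray, and let go of it.

Things in the scene. Friction and masses are not known exactly. Their poses are not given: they have to be found in the camera images.
- tray: fixed grey tray, sizes in mm: 126 (x) by 280 (y) by 36 high, dark rims 8. 8 grooves along x, at y -70 to 70, pitch 20, each 16 wide; floor 6, ridge tops 17 above bench. Bare flat landings at both y ends (|y| 82-132), 17 high. Rake bar along x resting on both long rims: tine tips are 20 above bench; they push pins lying on ridges and pass over seated ones. Origin: centre of underside, on the bench
- rake: standing on two rows (28 mm apart) of five round-tipped tines; steel bar 130 (x) by 36 (y), underside 16, top 28 above tine tips; tines at |x| up to 41. Black grip block on top, 60 (x) by 22 (y), top at 71: grip across y. 0.3 kg. Same after a half turn. Origin: centre, at tine-tip level; z up. Not the rubber rubbing block near by, with a like grip but a short solid foot
- pin_a: one of two plain steel dowel pins, oiled round rods 12 mm in diameter, 90 mm long, 80 g. Starts askew (25 to 40 degrees off the grooves, either way) on the ridges, axis 23 mm above the bench; seated in a groove its axis is 12 mm above it. Combed at 40 mm/s it drops in reliably; at twice that it may skip grooves. Origin: middle of the rod, on its axis; x runs along the rod
- pin_b: the other of two plain steel dowel pins, oiled round rods 12 mm in diameter, 90 mm long, 80 g. Starts askew (25 to 40 degrees off the grooves, either way) on the ridges, axis 23 mm above the bench; seated in a groove its axis is 12 mm above it. Combed at 40 mm/s it drops in reliably; at twice that it may skip grooves. Origin: middle of the rod, on its axis; x runs along the rod
There are look-alikes about, which are no part of the job. Leave any turquoise look-alike of the pin_a alone.

How it is judged:
By the outcome, as a careful person would: the job done as asked, in the order asked, and still so for the second after the job is handed in, with the robot touching nothing.
It also fails if it takes over 58 s, if anything falls off the work surface, if the arm or the gripper's body presses on something with over 40 N, if the wrist force passes 120 N, or if a joint passes its speed limit or range.

### The arm

A 6-joint arm with a two-finger parallel gripper is mounted at the origin on the work surface. World frame = base frame: x ahead of the robot, y to its left, z up, the work surface at z = 0. Lengths are in m, angles in rad, forces in N, time in s.
With the tool pointing down it reaches from about 0.275 to 0.875 m from the base axis. Payload 12.5 kg.
Tool frame: the origin (TCP) lies between the finger pads; the fingertips stand robot.tip_extent ahead of it and the grasp point (between the pads) lies 8 mm behind it (robot.tip_extent is the distance from the TCP to the fingertips, in m); z points along the fingers, y is the line along which they close (so a half turn about z gives the same grasp; the last joint's range is limited). The gripper opens to 85 mm and grips with 20 to 120 N. Pads are 22 mm wide; open, the fingers measure 114 mm over their backs; the gripper's body (76 mm by 85 mm) begins 54 mm behind the grasp point. The pads swing forward as they close: fully open they stand 13 mm farther back than shut.
Start: joints at [1.118, 0.351, 1.652, -0, 1.139, -0.085], TCP at [0.198, 0.513, 0.215] pointing down, gripper open.
Joint ranges: [-2.75, 2.75], [-0.79, 2.1], [0.01, 2.65], [-1.57, 4.71], [0.07, 3.14], [-2.87, 2.87]. Speed limits (rad/s): [2.22, 2.22, 2.79, 3.14, 3.14, 3.14].

### API

Orientations are given as a rotation vector (axis times angle).
In Python, from rig import monitor, cams, robot gives the robot as it stands.
- The arm moves only by the tool jog_arm, never from a script. Its argument "motion" is a list of rows, each an object with "xyz": the shift along the tool's x, y, z in m, a list of three; "rotation": the turn, a rotation vector about the tool's x, y, z in rad, a list of three. A call has 1 to 12 rows; each row shifts and turns the commanded pose from where the row before left it, along the tool's axes as they then stand; what a row does not reach is not made up. A row lasts 1/12 s, in which the tool goes at most 41.7 mm and 7.16 degrees, less where a joint would pass 70% of its speed; a pose out of reach is approached as far as the arm can. A call is refused whole if a number of a shift passes 0.0417 or a number of a turn 0.125, either way. A call with a gripper value outside its range is refused whole. "claw" is the closure, from 0 (fully open) to 1 (shut), set as the call begins (left out, the last holds). The fingers move at their own pace and stop on an object; "newtons" is the grip in N (left out, the last holds). Time passes only in rows, so rows that do not move let the fingers close. It gives the time, the measured TCP pose, the force, the opening and the grip force at its end, in the units of the state.
- monitor.get_state(): the state, without advancing time (a new reading comes with each control period).
- cams.get_image(name): name is "side" or "top" or "wrist"; returns the picture (384x512x3 uint8, red, green, blue); there is no depth.
- cams.camera_model(name): a dict with "intrinsics" (3x3 intrinsics, pixels), "R" (3x3) and "t" (3): a world point X has camera coordinates R X + t; the wrist camera has in their place "hand_eye" (4x4, takes a point from camera to tool coordinates, whose origin is the TCP and whose axes are the flange's). Camera axes: x right, y down, z forward; pixel columns grow to the right and rows downward; lengths in m; the calibration is good to about 2 mm. A picture is of the moment at which its call begins: read the wrist's pose just before it. camera_model takes no time and is no camera call.
- robot.hand_in(): hands the job in; it is judged then, once.
The state is a dict: "time_s": time; "q": joint angles; "joint_velocities": joint speeds; "joint_torque": joint torques, N m; "eef_pos": TCP position; "tcp_rot": TCP orientation; "ft_force": force on the tool from outside, world axes, zero at the start; "moment": the same for the moment, N m; "grip_width": opening from 0.0 (shut) to 1.0 (fully open); "grasp_force": force on a finger pad.
Only numpy, scipy, OpenCV 4.12 (cv2) and the standard library are available. Lean on these libraries where they do the work, as an engineer would, in place of code of your own. Each camera call takes 0.05 s, during which the arm holds its last target. There are 200 camera calls.

## Working session

There is one attempt and no reset: what is moved stays moved. The work goes in short steps, Python scripts to look and compute and a tool call to move; the robot and the scene stay as the last step left them, time stands still between calls to the robot, and variables do not carry over. Pictures are saved under pics/ and viewed, at most 10 in all, crops included, and the job is handed in when it is done.

Besides the shell and the picture viewer there is one more tool, called after "Emit:" in YAML: its name, and indented under it one key for each argument. jog_arm: Moves the arm, as the interface text tells. Its arguments: {"type":"object","properties":{"motion":{"type":"array"},"claw":{"type":"number"},"newtons":{"type":"number"}},"required":["motion"]}

```bash
mkdir -p pics; cat > h.py <<'E'
import numpy as np, cv2
from scipy.spatial.transform import Rotation as Ro
from rig import monitor, cams, robot
def model(n, st=None):
    m=cams.camera_model(n); K=np.array(m["intrinsics"])
    if "R" in m: return K,np.array(m["R"]),np.array(m["t"])
    H=np.array(m["hand_eye"]); T=np.eye(4); T[:3,:3]=Ro.from_rotvec(st["tcp_rot"]).as_matrix(); T[:3,3]=st["eef_pos"]
    C=np.linalg.inv(T@H); return K,C[:3,:3],C[:3,3]
def ray(M,uv):
    K,R,t=M; d=R.T@np.linalg.inv(K)@np.array([uv[0],uv[1],1.]); return -R.T@t, d/np.linalg.norm(d)
def onz(M,uv,z):
    o,d=ray(M,uv); return o+d*(z-o[2])/d[2]
def tri(M1,a,M2,b):
    o1,d1=ray(M1,a);o2,d2=ray(M2,b)
    s=np.linalg.lstsq(np.c_[d1,-d2],o2-o1,rcond=None)[0]
    p,q=o1+s[0]*d1,o2+s[1]*d2
    return (p+q)/2,np.linalg.norm(p-q)
def proj(M,X):
    K,R,t=M; p=K@(R@np.array(X)+t); return p[:2]/p[2]
def save(img,name,crop=None,k=1):
    if crop: img=img[crop[1]:crop[3],crop[0]:crop[2]]
    cv2.imwrite("pics/"+name,cv2.resize(img,None,fx=k,fy=k,interpolation=cv2.INTER_CUBIC)[:,:,::-1])
E
python3 - <<'E'
from h import *
st=monitor.get_state(); print(st, robot.tip_extent)
for n in("top","side"):
    im=cams.get_image(n); np.save(n+".npy",im); save(im,n+"0.png",k=1.5)
    M=model(n); print(n,-M[1].T@M[2], M[0][0,0])
print(cams.camera_model("wrist"))
E
```

```text
{'time_s': 0.0, 'q': array([ 1.11842192e+00,  3.51252970e-01,  1.65244446e+00,  2.97182053e-05,
        1.13910479e+00, -8.45970346e-02]), 'joint_velocities': array([ 0.00176467,  0.00025053, -0.0017394 ,  0.00244748, -0.00052599,
       -0.0003216 ]), 'joint_torque': array([ 6.60362184e-04, -5.06118679e+01, -2.91393971e+01, -1.32944119e-04,
        4.67676320e-03,  9.77583539e-06]), 'eef_pos': array([0.1975573 , 0.51290723, 0.21444153]), 'tcp_rot': array([-5.74408709e-01, -3.08828048e+00,  1.82045868e-03]), 'ft_force': array([1.13220899, 0.64866668, 0.15517415]), 'moment': array([ 0.02469148, -0.02021823,  0.03408384]), 'grasp_force': 0.0, 'grip_width': 0.9989733873496522} 0.011
top [ 0.37462555 -0.02607057  0.7452596 ] 405.0672198618614
side [ 0.02767029 -0.59336741  0.64909872] 473.12847414488584
{'intrinsics': array([[326.52808189,   0.        , 248.38300001],
       [  0.        , 326.52808189, 189.05053515],
       [  0.        ,   0.        ,   1.        ]]), 'hand_eye': array([[ 4.47386415e-04, -9.57852207e-01, -2.87261116e-01,
         7.23882958e-02],
       [ 9.99999898e-01,  4.44611702e-04,  7.48937743e-05,
        -9.86101129e-04],
       [ 5.59824867e-05, -2.87261120e-01,  9.57852309e-01,
        -1.60101571e-01],
       [ 0.00000000e+00,  0.00000000e+00,  0.00000000e+00,
         1.00000000e+00]])}
```

View pics/top0.png

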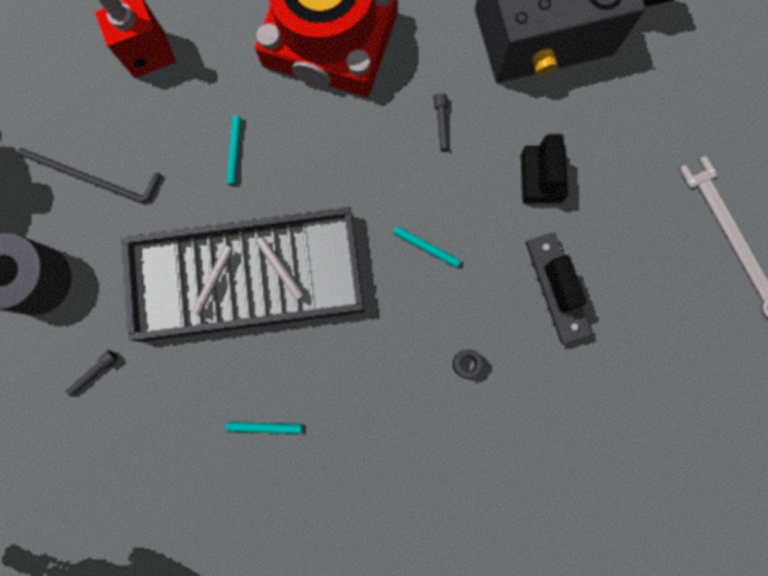

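View pics/side0.png

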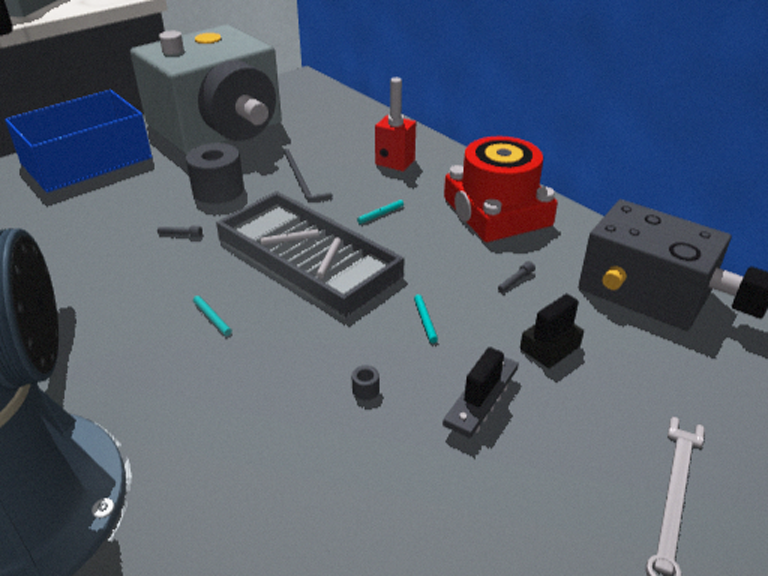

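The top view (shown at 1.5×) has the rake at (563,288), with a grip on a long bar with two screws. The rubber block is at (545,168). The tray's outer corners are at (125,238), (350,208), (364,310) and (132,338), and the bare pins run (230,248)-(199,312) and (261,240)-(301,298). The side view agrees: rake at (483,390), tray around (310,255).

```bash
python3 - <<'E'
from h import *
T=model("top");S=model("side")
P={"rakegrip_far":((565,258),(500,352)),"screw":((574,326),(463,416)),
"trNL":((132,338),(218,225)),"trNR":((364,310),(347,297)),"trFR":((350,208),(404,260)),"trFL":((125,238),(277,194)),
"pinR_near":((301,298),(322,276)),"pinR_far":((261,240),(338,240)),"pinL_near":((199,312),(262,239)),"pinL_far":((229,248),(318,234))}
for k,(a,b) in P.items():
    p,e=tri(T,np.array(a)/1.5,S,np.array(b)/1.5); print(k,p.round(4),round(e,4))
# rake grip mask, top
im=np.load("top.npy").astype(int)
for nm,(x0,y0,x1,y1) in {"bar":(345,150,402,236)}.items():
    g=im.max(2); print(np.percentile(g[y0:y1,x0:x1],[2,10,20,30,50,80]))
    m=np.zeros(g.shape,np.uint8); m[y0:y1,x0:x1]=(g[y0:y1,x0:x1]<25)
    n,l,s,c=cv2.connectedComponentsWithStats(m); i=1+s[1:,4].argmax(); print(s[i],c[i])
    r=cv2.minAreaRect(np.argwhere(l==i)[:,::-1].astype(np.float32)); print(r)
# bar end mids from edges, at z=.028
for uv in((540,237),(580.5,341)): print("barend",onz(T,np.array(uv)/1.5,.028).round(4))
E
```

```text
rakegrip_far [ 0.5149 -0.2207  0.0689] 0.004
screw [ 0.441  -0.2392  0.0285] 0.0017
trNL [0.4223 0.2835 0.0289] 0.0028
trNR [0.4595 0.0051 0.0385] 0.0084
trFR [0.5832 0.0257 0.0299] 0.0035
trFL [0.5439 0.3007 0.0294] 0.0022
pinR_near [0.4746 0.083  0.0206] 0.0064
pinR_far [0.544  0.134  0.0252] 0.0038
pinL_near [0.4537 0.2043 0.0303] 0.0021
pinL_far [0.5352 0.1746 0.0188] 0.0039
[ 14.  27.  57.  74. 111. 115.]
[364 174  26  34 310] [374.37096774 192.92580645]
((375.913818359375, 189.53448486328125), (34.72502899169922, 17.26966667175293), 68.19859313964844)
barend [ 0.5471 -0.2022  0.028 ]
barend [ 0.4229 -0.2458  0.028 ]
```

Top and side triangulation puts the rake at about (0.485,-0.224) with yaw about 19° and grip top at 0.069 m. The tray is at about (0.502,0.154) with yaw about 8°. I'll move above the rake.

Emit:
jog_arm:
  motion:
    - {"xyz":[-0.0267,-0.0292,-0.0018],"rotation":[0,0,0]}
    - {"xyz":[-0.0267,-0.0292,-0.0018],"rotation":[0,0,0]}
    - {"xyz":[-0.0267,-0.0292,-0.0018],"rotation":[0,0,0]}
    - {"xyz":[-0.0267,-0.0292,-0.0018],"rotation":[0,0,0]}
    - {"xyz":[-0.0267,-0.0292,-0.0018],"rotation":[0,0,0]}
    - {"xyz":[-0.0267,-0.0292,-0.0018],"rotation":[0,0,0]}
    - {"xyz":[-0.0267,-0.0292,-0.0018],"rotation":[0,0,0]}
    - {"xyz":[-0.0267,-0.0292,-0.0018],"rotation":[0,0,0]}
    - {"xyz":[-0.0267,-0.0292,-0.0018],"rotation":[0,0,0]}
    - {"xyz":[-0.0267,-0.0292,-0.0018],"rotation":[0,0,0]}
    - {"xyz":[-0.0267,-0.0292,-0.0018],"rotation":[0,0,0]}
    - {"xyz":[-0.0267,-0.0292,-0.0018],"rotation":[0,0,0]}
  claw: 0

```text
time_s: 1.1
eef_pos: [0.3708, 0.0691, 0.2368]
tcp_rot: [0.574, 3.088, 0.0]
ft_force: [0.1, 2.3, -0.6]
grip_width: 1.003
grasp_force: 0.0
```

Emit:
jog_arm:
  motion:
    - {"xyz":[-0.0267,-0.0292,-0.0018],"rotation":[0,0,0]}
    - {"xyz":[-0.0267,-0.0292,-0.0018],"rotation":[0,0,0]}
    - {"xyz":[-0.0267,-0.0292,-0.0018],"rotation":[0,0,0]}
    - {"xyz":[-0.0267,-0.0292,-0.0018],"rotation":[0,0,0]}
    - {"xyz":[-0.0267,-0.0292,-0.0018],"rotation":[0,0,0]}
    - {"xyz":[-0.0267,-0.0292,-0.0018],"rotation":[0,0,0]}
    - {"xyz":[-0.0267,-0.0292,-0.0018],"rotation":[0,0,0]}
    - {"xyz":[-0.0267,-0.0292,-0.0018],"rotation":[0,0,0]}

```text
time_s: 1.77
eef_pos: [0.4862, -0.2258, 0.2508]
tcp_rot: [-0.575, -3.088, -0.0]
ft_force: [1.3, 0.5, 1.1]
grip_width: 1.003
grasp_force: 0.0
```

Emit:
jog_arm:
  motion:
    - {"xyz":[0,0,0],"rotation":[0,0,-0.1175]}
    - {"xyz":[0,0,0],"rotation":[0,0,-0.1175]}
    - {"xyz":[0,0,0],"rotation":[0,0,-0.1175]}
    - {"xyz":[0,0,0],"rotation":[0,0,-0.1175]}
    - {"xyz":[0,0,0],"rotation":[0,0,-0.1175]}
    - {"xyz":[0,0,0],"rotation":[0,0,-0.1175]}
    - {"xyz":[0,0,0],"rotation":[0,0,0]}
    - {"xyz":[0,0,0],"rotation":[0,0,0]}

```text
time_s: 2.43
eef_pos: [0.4859, -0.2237, 0.2508]
tcp_rot: [0.521, -3.098, -0.0]
ft_force: [0.8, 0.3, 0.2]
grip_width: 0.995
grasp_force: 0.0
```

```bash
python3 - <<'E'
from h import *
st=monitor.get_state(); print(st["time_s"],st["q"].round(3),st["eef_pos"].round(4),st["tcp_rot"].round(4))
im=cams.get_image("wrist"); np.savez("w1.npz",im=im,p=st["eef_pos"],r=st["tcp_rot"]); save(im,"w1.png",k=1.5)
print(Ro.from_rotvec(st["tcp_rot"]).as_matrix().round(4))
E
```

```text
2.4333 [-0.518  0.288  1.647 -0.     1.207 -2.423] [ 0.4859 -0.2237  0.2508] [ 5.2140e-01 -3.0977e+00 -4.0000e-04]
[[-9.449e-01 -3.274e-01 -4.000e-04]
 [-3.274e-01  9.449e-01  2.000e-04]
 [ 3.000e-04  3.000e-04 -1.000e+00]]
```

View pics/w1.png

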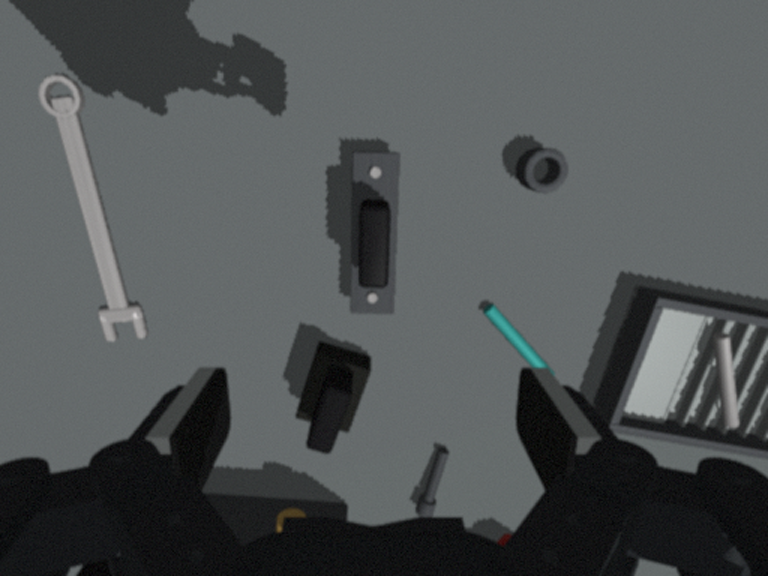

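The wrist view shows the rake bar's corners at (354,152), (400,152), (394,313) and (351,312), its screws at (375,172) and (372,298), and its grip centred at (374,243). The tray is at lower right.

```bash
python3 - <<'E'
from h import *
d=np.load("w1.npz"); st=dict(eef_pos=d["p"],tcp_rot=d["r"]); W=model("wrist",st);T=model("top")
c=[onz(W,np.array(u)/1.5,.028) for u in((354,152),(400,152),(394,313),(351,312))]
s=[onz(W,np.array(u)/1.5,.028) for u in((375,172),(372,298))]
for p in c+s: print(p.round(4))
print("centre corners",np.mean(c,0).round(4),"screws",np.mean(s,0).round(4))
a=(c[0]+c[1]-c[2]-c[3])/2; b=s[0]-s[1]
print("yaw",[np.degrees(np.arctan2(-v[1],-v[0])).round(2) for v in(a,b)], np.linalg.norm(a))
for w,t in(((375,172),(574,326)),((372,298),(546,246))): print("screw tri W/T",[np.round(x,4) for x in tri(W,np.array(w)/1.5,T,np.array(t)/1.5)])
g=[(360,200),(390,200),(388,287),(360,287)]
print("grip@.071",np.mean([onz(W,np.array(u)/1.5,.071) for u in g],0).round(4))
R=Ro.from_rotvec(d["r"]).as_matrix()
ctr=(np.mean(c,0)+np.mean(s,0))/2; ctr[2]=.05
print("tool shift",(R.T@(ctr-d["p"])).round(4), "tool yaw",np.degrees(np.arctan2(-R[1,0],-R[0,0])))
E
```

```text
[ 0.4321 -0.2584  0.028 ]
[ 0.4207 -0.2255  0.028 ]
[ 0.5438 -0.1859  0.028 ]
[ 0.5547 -0.2199  0.028 ]
[ 0.4409 -0.2385  0.028 ]
[ 0.5374 -0.2075  0.028 ]
centre corners [ 0.4879 -0.2224  0.028 ] screws [ 0.4891 -0.223   0.028 ]
yaw [np.float64(17.62), np.float64(17.82)] 0.12887868009049355
screw tri W/T [array([ 0.4406, -0.2386,  0.0289]), np.float64(0.0005)]
screw tri W/T [array([ 0.5354, -0.2079,  0.0329]), np.float64(0.0009)]
grip@.071 [ 0.4858 -0.2235  0.071 ]
tool shift [-0.0028 -0.      0.2008] tool yaw 19.10894169151868
```

Emit:
jog_arm:
  motion:
    - {"xyz":[-0.002,0,0.034],"rotation":[0,0,0.024]}
    - {"xyz":[0,0,0.034],"rotation":[0,0,0]}
    - {"xyz":[0,0,0.034],"rotation":[0,0,0]}
    - {"xyz":[0,0,0.034],"rotation":[0,0,0]}
    - {"xyz":[0,0,0.034],"rotation":[0,0,0]}
    - {"xyz":[0,0,0.02],"rotation":[0,0,0]}
    - {"xyz":[0,0,0.013],"rotation":[0,0,0]}
    - {"xyz":[0,0,0],"rotation":[0,0,0]}
    - {"xyz":[0,0,0],"rotation":[0,0,0]}

```text
time_s: 3.23
eef_pos: [0.4878, -0.223, 0.0479]
tcp_rot: [0.486, -3.103, -0.001]
ft_force: [1.2, -0.8, 0.3]
grip_width: 1.003
grasp_force: 0.0
```

Emit:
jog_arm:
  motion:
    - {"xyz":[0,0,0],"rotation":[0,0,0]}
    - {"xyz":[0,0,0],"rotation":[0,0,0]}
    - {"xyz":[0,0,0],"rotation":[0,0,0]}
    - {"xyz":[0,0,0],"rotation":[0,0,0]}
    - {"xyz":[0,0,0],"rotation":[0,0,0]}
    - {"xyz":[0,0,0],"rotation":[0,0,0]}
    - {"xyz":[0,0,0],"rotation":[0,0,0]}
    - {"xyz":[0,0,0],"rotation":[0,0,0]}
    - {"xyz":[0,0,0],"rotation":[0,0,0]}
    - {"xyz":[0,0,0],"rotation":[0,0,0]}
  claw: 1
  newtons: 60

```text
time_s: 4.07
eef_pos: [0.4883, -0.2234, 0.0485]
tcp_rot: [-0.49, 3.102, -0.001]
ft_force: [-0.4, -0.5, 5.5]
grip_width: 0.231
grasp_force: 59.2
```

Emit:
jog_arm:
  motion:
    - {"xyz":[0,0,-0.015],"rotation":[0,0,0]}
    - {"xyz":[0,0,-0.03],"rotation":[0,0,0]}
    - {"xyz":[0,0,-0.03],"rotation":[0,0,0]}
    - {"xyz":[0,0,-0.03],"rotation":[0,0,0]}
    - {"xyz":[0,0,0],"rotation":[0,0,0]}
    - {"xyz":[0,0,0],"rotation":[0,0,0]}

```text
time_s: 4.57
eef_pos: [0.4883, -0.2233, 0.1539]
tcp_rot: [-0.49, 3.101, -0.002]
ft_force: [0.2, 0.5, -3.5]
grip_width: 0.228
grasp_force: 59.4
```

```bash
python3 - <<'E'
from h import *
T=model("top");S=model("side")
imT=np.load("top.npy");imS=np.load("side.npy")
# outer rim corners of the tray by hand from both, at z=.036
tc=[(132,338),(364,310),(350,208),(125,238)]; sc=[(218,225),(347,297),(404,260),(277,194)]
for n,M,cs in(("top",T,tc),("side",S,sc)):
    p=[onz(M,np.array(u)/1.5,.036) for u in cs]; c=np.mean(p,0)
    a=(p[2]+p[3]-p[0]-p[1])/2; b=(p[0]+p[3]-p[1]-p[2])/2
    print(n,c.round(4),"yaw x",np.degrees(np.arctan2(a[1],a[0])).round(2),"yaw y",np.degrees(np.arctan2(-b[0],b[1])).round(2),np.linalg.norm(a).round(4),np.linalg.norm(b).round(4))
# light interior by threshold in top
g=imT.min(2); m=np.zeros(g.shape,np.uint8); m[140:225,85:245]=(g[140:225,85:245]>125); m=cv2.morphologyEx(m,cv2.MORPH_CLOSE,np.ones((9,9)))
cn=max(cv2.findContours(m,0,2)[0],key=cv2.contourArea); r=cv2.minAreaRect(cn); print(r)
p=np.array([onz(T,u,.017) for u in cv2.boxPoints(r)]); print("interior",p.mean(0).round(4),p.round(4).tolist())
# pins in tray frame
c=np.array([.5025,.1535]); y=np.radians(8); Rz=np.array([[np.cos(y),-np.sin(y)],[np.sin(y),np.cos(y)]])
for u,v in(((301,298),(261,240)),((199,312),(229,248))):
    q=[Rz.T@(onz(T,np.array(w)/1.5,.025)[:2]-c) for w in(u,v)]; print("pin",np.round(q,4).tolist())
print(monitor.get_state()["eef_pos"],monitor.get_state()["ft_force"])
save(cams.get_image("side"),"side1.png",(200,150,400,320),3)
E
```

```text
top [0.4995 0.1533 0.036 ] yaw x 8.32 yaw y 7.72 0.1235 0.2754
side [0.5006 0.1469 0.036 ] yaw x 7.67 yaw y 9.12 0.1185 0.2726
((164.00820922851562, 184.0634765625), (55.92346954345703, 140.1286163330078), 82.64761352539062)
interior [0.4994 0.1538 0.017 ] [[0.5334, 0.2917, 0.017], [0.5687, 0.0336, 0.017], [0.4653, 0.0187, 0.017], [0.4304, 0.2714, 0.017]]
pin [[-0.0405, -0.0645], [0.0369, -0.0238]]
pin [[-0.0412, 0.0594], [0.0322, 0.0161]]
[ 0.48830038 -0.22325788  0.15389136] [ 0.16283209  0.52677822 -3.4921499 ]
```

View pics/side1.png

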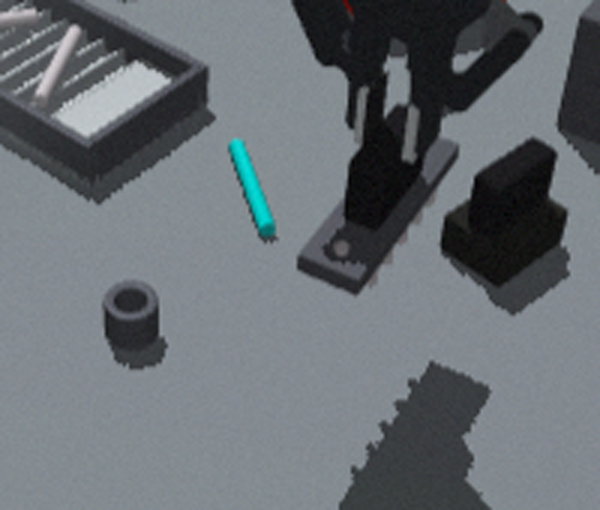

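The rake is held level by its grip with the tines clear of the bench. Next I'll go above the near (right-hand) landing.

Emit:
jog_arm:
  motion:
    - {"xyz":[0,0,0],"rotation":[0,0,0.087]}
    - {"xyz":[0,0,0],"rotation":[0,0,0.087]}
    - {"xyz":[-0.008,0.0331,0],"rotation":[0,0,0]}
    - {"xyz":[-0.008,0.0331,0],"rotation":[0,0,0]}
    - {"xyz":[-0.008,0.0331,0],"rotation":[0,0,0]}
    - {"xyz":[-0.008,0.0331,0],"rotation":[0,0,0]}
    - {"xyz":[-0.008,0.0331,0],"rotation":[0,0,0]}
    - {"xyz":[-0.008,0.0331,0],"rotation":[0,0,0]}
    - {"xyz":[-0.008,0.0331,0],"rotation":[0,0,0]}
    - {"xyz":[-0.008,0.0331,0],"rotation":[0,0,0]}
    - {"xyz":[0,0,0],"rotation":[0,0,0]}
    - {"xyz":[0,0,0],"rotation":[0,0,0]}

```text
time_s: 5.62
eef_pos: [0.5136, 0.0494, 0.1512]
tcp_rot: [0.223, -3.131, -0.0]
ft_force: [-0.5, 0.2, -1.7]
grip_width: 0.23
grasp_force: 59.7
```

```bash
python3 - <<'E'
from h import *
st=monitor.get_state(); print(st["time_s"],st["q"].round(3),st["eef_pos"].round(4),st["tcp_rot"].round(4))
im=cams.get_image("wrist"); np.savez("w2.npz",im=im,p=st["eef_pos"],r=st["tcp_rot"]); save(im,"w2.png",k=1.5)
R=Ro.from_rotvec(st["tcp_rot"]).as_matrix(); print("yaw",np.degrees(np.arctan2(-R[1,0],-R[0,0])),R[2].round(4))
E
```

```text
5.6167 [ 0.006  0.37   1.8   -0.     0.975 -1.707] [0.5136 0.0494 0.1512] [ 2.2270e-01 -3.1306e+00 -3.0000e-04]
yaw 8.137275921306573 [ 3.1e-03  4.0e-04 -1.0e+00]
```

View pics/w2.png

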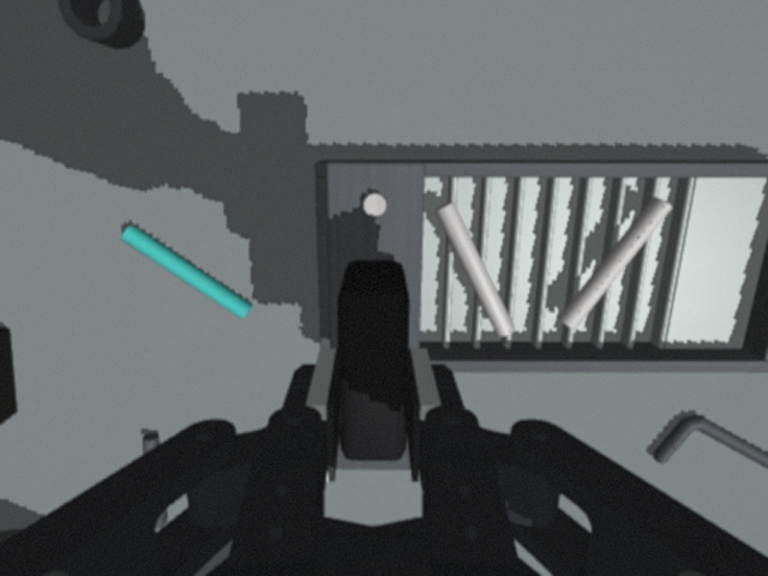

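The wrist view shows the rake bar over the right landing with the bar parallel to the end rim. The tray's near outer edge is at v≈161, its far outer edge at v≈371, and its near-right corner at (318,161). The pins run (447,208)-(507,332) and (570,322)-(663,206).

```bash
python3 - <<'E'
from h import *
d=np.load("w2.npz"); W=model("wrist",dict(eef_pos=d["p"],tcp_rot=d["r"])); R=Ro.from_rotvec(d["r"]).as_matrix()
for n,u,z in(("near edge",(480,161),.036),("near edge",(720,161),.036),("far edge",(600,371),.036),("far edge",(740,371),.036),("corner",(318,161),.036),("bar L",(328,170),.087),("bar R",(424,170),.133),("pin",(447,208),.025),("first groove edge",(682,260),.017)):
    if "bar" in n: z=.1305
    p=onz(W,np.array(u)/1.5,z); print(n,p.round(4),"rel tool",(R.T@(p-d["p"])).round(4))
E
```

```text
near edge [0.4454 0.0978 0.036 ] rel tool [0.0603 0.0575 0.1155]
near edge [0.4268 0.2276 0.036 ] rel tool [0.0603 0.1887 0.1155]
far edge [0.5588 0.1971 0.036 ] rel tool [-0.0661  0.1398  0.1151]
far edge [0.5465 0.2831 0.036 ] rel tool [-0.0661  0.2266  0.1151]
corner [0.458  0.0101 0.036 ] rel tool [ 0.0602 -0.031   0.1154]
bar L [0.4551 0.0235 0.1305] rel tool [ 0.0615 -0.0173  0.0209]
bar R [0.4502 0.0578 0.1305] rel tool [0.0615 0.0173 0.0209]
pin [0.4744 0.0865 0.025 ] rel tool [0.0331 0.0422 0.1264]
first groove edge [0.4863 0.2377 0.017 ] rel tool [-0.      0.1903  0.1343]
```

Emit:
jog_arm:
  motion:
    - {"xyz":[0,0.004,0.025],"rotation":[0,0,0]}
    - {"xyz":[0,0,0.025],"rotation":[0,0,0]}
    - {"xyz":[0,0,0.02],"rotation":[0,0,0]}
    - {"xyz":[0,0,0.008],"rotation":[0,0,0]}
    - {"xyz":[0,0,0],"rotation":[0,0,0]}
    - {"xyz":[0,0,0],"rotation":[0,0,0]}
    - {"xyz":[0,0,0],"rotation":[0,0,0]}

```text
time_s: 6.25
eef_pos: [0.5147, 0.0516, 0.076]
tcp_rot: [-0.217, 3.133, -0.0]
ft_force: [0.5, 0.3, -1.8]
grip_width: 0.23
grasp_force: 59.7
```

Emit:
jog_arm:
  motion:
    - {"xyz":[0,0,0.001],"rotation":[0,0,0]}
    - {"xyz":[0,0,0.001],"rotation":[0,0,0]}
    - {"xyz":[0,0,0],"rotation":[0,0,0]}
    - {"xyz":[0,0,0],"rotation":[0,0,0]}

```text
time_s: 6.58
eef_pos: [0.5141, 0.052, 0.0733]
tcp_rot: [-0.219, 3.134, -0.0]
ft_force: [1.1, 0.0, -2.5]
grip_width: 0.232
grasp_force: 59.7
```

Emit:
jog_arm:
  motion:
    - {"xyz":[0,0,0.0015],"rotation":[0,0,0]}
    - {"xyz":[0,0,0.0015],"rotation":[0,0,0]}
    - {"xyz":[0,0,0],"rotation":[0,0,0]}
    - {"xyz":[0,0,0],"rotation":[0,0,0]}

```text
time_s: 6.92
eef_pos: [0.5139, 0.052, 0.0699]
tcp_rot: [0.218, -3.134, -0.0]
ft_force: [0.7, 0.2, -2.1]
grip_width: 0.228
grasp_force: 59.7
```

Emit:
jog_arm:
  motion:
    - {"xyz":[0,0,0.001],"rotation":[0,0,0]}
    - {"xyz":[0,0,0.001],"rotation":[0,0,0]}
    - {"xyz":[0,0,0],"rotation":[0,0,0]}
    - {"xyz":[0,0,0],"rotation":[0,0,0]}

```text
time_s: 7.25
eef_pos: [0.5141, 0.0522, 0.0688]
tcp_rot: [-0.219, 3.134, 0.0]
ft_force: [-4.7, 1.5, 9.7]
grip_width: 0.234
grasp_force: 61.2
```

Contact with the rims is made at about 12 N. Now I'll comb at 40 mm/s.

Emit:
jog_arm:
  motion:
    - {"xyz":[0,0.0033,0],"rotation":[0,0,0]}
    - {"xyz":[0,0.0033,0],"rotation":[0,0,0]}
    - {"xyz":[0,0.0033,0],"rotation":[0,0,0]}
    - {"xyz":[0,0.0033,0],"rotation":[0,0,0]}
    - {"xyz":[0,0.0033,0],"rotation":[0,0,0]}
    - {"xyz":[0,0.0033,0],"rotation":[0,0,0]}
    - {"xyz":[0,0.0033,0],"rotation":[0,0,0]}
    - {"xyz":[0,0.0033,0],"rotation":[0,0,0]}
    - {"xyz":[0,0.0033,0],"rotation":[0,0,0]}
    - {"xyz":[0,0.0033,0],"rotation":[0,0,0]}
    - {"xyz":[0,0.0033,0],"rotation":[0,0,0]}
    - {"xyz":[0,0.0033,0],"rotation":[0,0,0]}

```text
time_s: 8.25
eef_pos: [0.5094, 0.0909, 0.0687]
tcp_rot: [-0.219, 3.132, -0.002]
ft_force: [1.3, -6.0, 6.0]
grip_width: 0.232
grasp_force: 60.7
```

Emit:
jog_arm:
  motion:
    - {"xyz":[0,0.0033,0],"rotation":[0,0,0]}
    - {"xyz":[0,0.0033,0],"rotation":[0,0,0]}
    - {"xyz":[0,0.0033,0],"rotation":[0,0,0]}
    - {"xyz":[0,0.0033,0],"rotation":[0,0,0]}
    - {"xyz":[0,0.0033,0],"rotation":[0,0,0]}
    - {"xyz":[0,0.0033,0],"rotation":[0,0,0]}
    - {"xyz":[0,0.0033,0],"rotation":[0,0,0]}
    - {"xyz":[0,0.0033,0],"rotation":[0,0,0]}
    - {"xyz":[0,0.0033,0],"rotation":[0,0,0]}
    - {"xyz":[0,0.0033,0],"rotation":[0,0,0]}
    - {"xyz":[0,0.0033,0],"rotation":[0,0,0]}
    - {"xyz":[0,0.0033,0],"rotation":[0,0,0]}

```text
time_s: 9.25
eef_pos: [0.5039, 0.1302, 0.0687]
tcp_rot: [-0.219, 3.132, -0.001]
ft_force: [0.9, -6.6, 6.6]
grip_width: 0.229
grasp_force: 60.8
```

Emit:
jog_arm:
  motion:
    - {"xyz":[0,0.0033,0],"rotation":[0,0,0]}
    - {"xyz":[0,0.0033,0],"rotation":[0,0,0]}
    - {"xyz":[0,0.0033,0],"rotation":[0,0,0]}
    - {"xyz":[0,0.0033,0],"rotation":[0,0,0]}
    - {"xyz":[0,0.0033,0],"rotation":[0,0,0]}
    - {"xyz":[0,0.0033,0],"rotation":[0,0,0]}
    - {"xyz":[0,0.0033,0],"rotation":[0,0,0]}
    - {"xyz":[0,0.0033,0],"rotation":[0,0,0]}
    - {"xyz":[0,0.0033,0],"rotation":[0,0,0]}
    - {"xyz":[0,0.0033,0],"rotation":[0,0,0]}
    - {"xyz":[0,0.0033,0],"rotation":[0,0,0]}
    - {"xyz":[0,0.0033,0],"rotation":[0,0,0]}

```text
time_s: 10.25
eef_pos: [0.4984, 0.1694, 0.0687]
tcp_rot: [-0.219, 3.132, -0.001]
ft_force: [0.7, -6.0, 6.1]
grip_width: 0.233
grasp_force: 60.8
```

```bash
python3 - <<'E'
from h import *
st=monitor.get_state(); print(st["time_s"],st["eef_pos"].round(4),st["ft_force"].round(1))
save(cams.get_image("wrist"),"w3.png",k=1.5)
E
```

```text
10.25 [0.4984 0.1694 0.0687] [ 0.7 -6.   6.1]
```

View pics/w3.png

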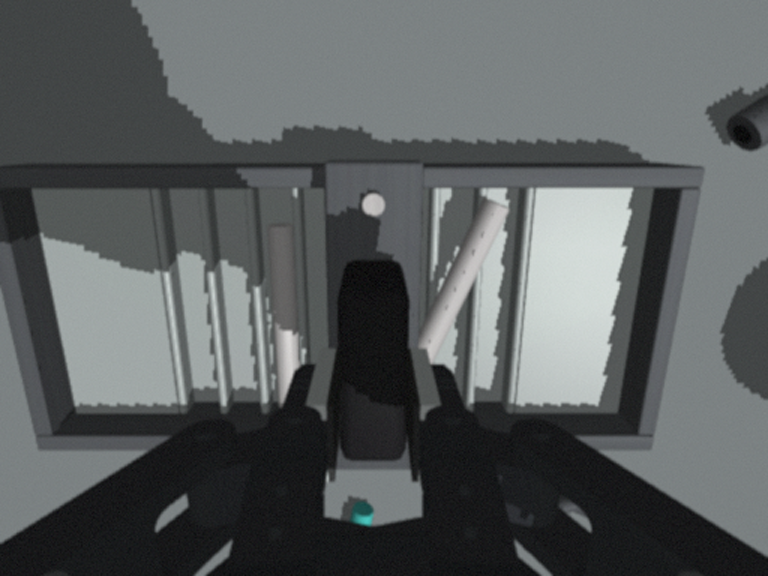

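The first pin is seated in a groove at (284,310) behind the rake. The second pin, at (465,270), is just being met by the front tines. I'll continue.

Emit:
jog_arm:
  motion:
    - {"xyz":[0,0.0028,0],"rotation":[0,0,0]}
    - {"xyz":[0,0.0028,0],"rotation":[0,0,0]}
    - {"xyz":[0,0.0028,0],"rotation":[0,0,0]}
    - {"xyz":[0,0.0028,0],"rotation":[0,0,0]}
    - {"xyz":[0,0.0028,0],"rotation":[0,0,0]}
    - {"xyz":[0,0.0028,0],"rotation":[0,0,0]}
    - {"xyz":[0,0.0028,0],"rotation":[0,0,0]}
    - {"xyz":[0,0.0028,0],"rotation":[0,0,0]}
    - {"xyz":[0,0.0028,0],"rotation":[0,0,0]}
    - {"xyz":[0,0.0028,0],"rotation":[0,0,0]}
    - {"xyz":[0,0.0028,0],"rotation":[0,0,0]}
    - {"xyz":[0,0.0028,0],"rotation":[0,0,0]}

```text
time_s: 11.3
eef_pos: [0.4937, 0.2026, 0.0687]
tcp_rot: [-0.219, 3.132, -0.001]
ft_force: [0.9, -5.9, 7.4]
grip_width: 0.235
grasp_force: 60.8
```

```bash
python3 - <<'E'
from h import *
save(cams.get_image("wrist"),"w4.png")
E
```

```text
(no output)
```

View pics/w4.png

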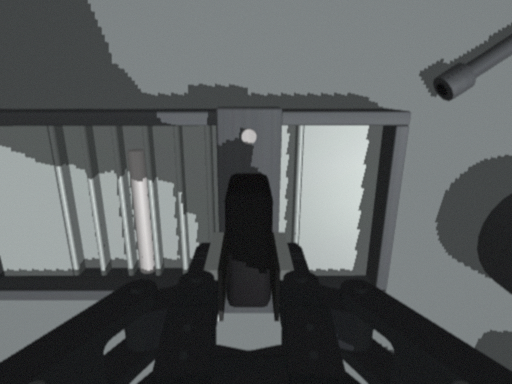

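The first pin is still seated, at (143,210). The second is hidden under the bar, probably in a groove. I'll finish the stroke to the far landing.

Emit:
jog_arm:
  motion:
    - {"xyz":[0,0.0032,0],"rotation":[0,0,0]}
    - {"xyz":[0,0.0032,0],"rotation":[0,0,0]}
    - {"xyz":[0,0.0032,0],"rotation":[0,0,0]}
    - {"xyz":[0,0.0032,0],"rotation":[0,0,0]}
    - {"xyz":[0,0.0032,0],"rotation":[0,0,0]}
    - {"xyz":[0,0.0032,0],"rotation":[0,0,0]}
    - {"xyz":[0,0.0032,0],"rotation":[0,0,0]}
    - {"xyz":[0,0.0032,0],"rotation":[0,0,0]}
    - {"xyz":[0,0.0032,0],"rotation":[0,0,0]}

```text
time_s: 12.1
eef_pos: [0.4896, 0.2312, 0.0687]
tcp_rot: [-0.219, 3.132, -0.001]
ft_force: [2.1, -7.1, 7.8]
grip_width: 0.231
grasp_force: 60.9
```

Emit:
jog_arm:
  motion:
    - {"xyz":[0,0.0032,0],"rotation":[0,0,0]}
    - {"xyz":[0,0.0032,0],"rotation":[0,0,0]}
    - {"xyz":[0,0.0032,0],"rotation":[0,0,0]}
    - {"xyz":[0,0.0032,0],"rotation":[0,0,0]}
    - {"xyz":[0,0.0032,0],"rotation":[0,0,0]}
    - {"xyz":[0,0.0032,0],"rotation":[0,0,0]}
    - {"xyz":[0,0.0032,0],"rotation":[0,0,0]}
    - {"xyz":[0,0.0032,0],"rotation":[0,0,0]}
    - {"xyz":[0,0.0032,0],"rotation":[0,0,0]}
    - {"xyz":[0,0,0],"rotation":[0,0,0]}

```text
time_s: 12.93
eef_pos: [0.4855, 0.2601, 0.0687]
tcp_rot: [-0.219, 3.132, -0.001]
ft_force: [0.6, -3.1, 7.3]
grip_width: 0.233
grasp_force: 60.9
```

```bash
python3 - <<'E'
from h import *
st=monitor.get_state(); im=cams.get_image("wrist"); np.savez("w5.npz",im=im,p=st["eef_pos"],r=st["tcp_rot"]); save(im,"w5.png",k=1.5)
E
```

```text
(no output)
```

View pics/w5.png

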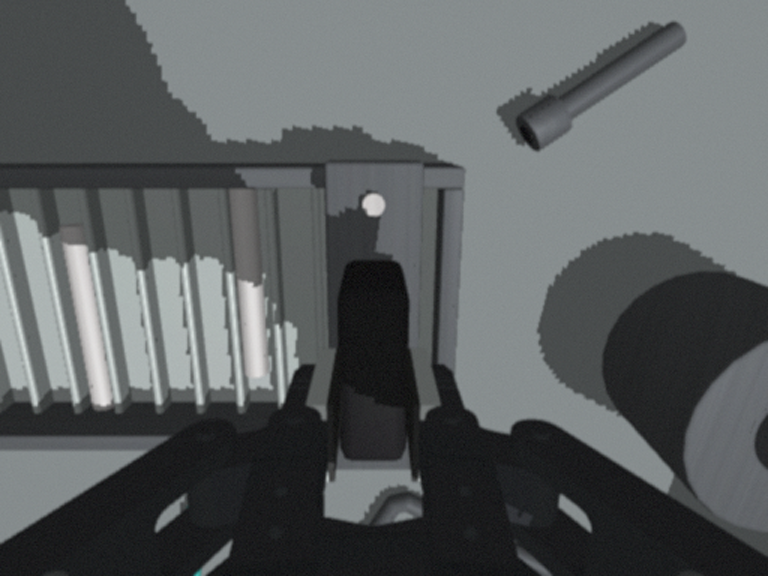

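Both pins now lie lengthwise down in grooves, at (88,310) and (250,285), and the rake is on the far landing. I'll lift it and carry it back to its old clear spot.

Emit:
jog_arm:
  motion:
    - {"xyz":[0,0,-0.01],"rotation":[0,0,0]}
    - {"xyz":[0,0,-0.03],"rotation":[0,0,0]}
    - {"xyz":[0,0,-0.03],"rotation":[0,0,0]}
    - {"xyz":[0,0,-0.03],"rotation":[0,0,0]}
    - {"xyz":[0.005,-0.0368,0],"rotation":[0,0,0]}
    - {"xyz":[0.005,-0.0368,0],"rotation":[0,0,0]}
    - {"xyz":[0.005,-0.0368,0],"rotation":[0,0,0]}
    - {"xyz":[0.005,-0.0368,0],"rotation":[0,0,0]}
    - {"xyz":[0.005,-0.0368,0],"rotation":[0,0,0]}
    - {"xyz":[0.005,-0.0368,0],"rotation":[0,0,0]}
    - {"xyz":[0.005,-0.0368,0],"rotation":[0,0,0]}
    - {"xyz":[0.005,-0.0368,0],"rotation":[0,0,0]}

```text
time_s: 13.98
eef_pos: [0.4856, -0.0387, 0.1685]
tcp_rot: [-0.219, 3.134, 0.0]
ft_force: [0.7, -0.3, -2.7]
grip_width: 0.229
grasp_force: 59.8
```

Emit:
jog_arm:
  motion:
    - {"xyz":[0.005,-0.0368,0],"rotation":[0,0,0]}
    - {"xyz":[0.005,-0.0368,0],"rotation":[0,0,0]}
    - {"xyz":[0.005,-0.0368,0],"rotation":[0,0,0]}
    - {"xyz":[0.005,-0.0368,0],"rotation":[0,0,0]}
    - {"xyz":[0.005,-0.0368,0],"rotation":[0,0,0]}
    - {"xyz":[0,0,0],"rotation":[0,0,-0.0835]}
    - {"xyz":[0,0,0],"rotation":[0,0,-0.0835]}
    - {"xyz":[0,0,0],"rotation":[0,0,0]}
    - {"xyz":[0,0,0],"rotation":[0,0,0]}
    - {"xyz":[0,0,0],"rotation":[0,0,0]}

```text
time_s: 14.82
eef_pos: [0.4869, -0.2224, 0.1682]
tcp_rot: [-0.476, 3.105, 0.0]
ft_force: [0.3, 0.3, -3.6]
grip_width: 0.232
grasp_force: 60.0
```

```bash
python3 - <<'E'
from h import *
st=monitor.get_state(); print(st["time_s"],st["q"].round(3),st["eef_pos"].round(4))
R=Ro.from_rotvec(st["tcp_rot"]).as_matrix(); print("yaw",np.degrees(np.arctan2(-R[1,0],-R[0,0])),R[2].round(4))
a=cams.get_image("top");b=cams.get_image("side")
save(np.hstack([cv2.resize(a[120:240,70:260],None,fx=2,fy=2),cv2.resize(b[110:230,130:320],None,fx=2,fy=2)]),"chk.png")
E
```

```text
14.8167 [-0.515  0.379  1.738  0.     1.025 -2.39 ] [ 0.4869 -0.2224  0.1682]
yaw 17.422101432883274 [-1.e-04  1.e-04 -1.e+00]
```

View pics/chk.png

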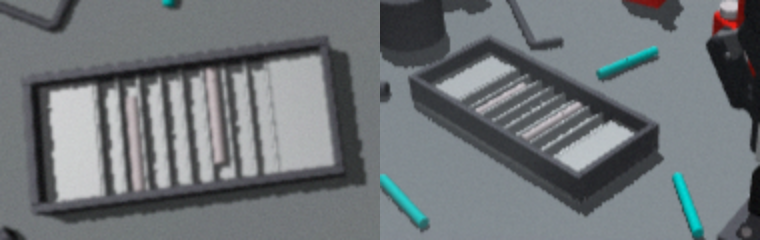

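Both pins are seated, at about (135,140) and (215,115) in the top-view crop, and the side view agrees. I'll set the rake down.

Emit:
jog_arm:
  motion:
    - {"xyz":[0,0,0.03],"rotation":[0,0,0]}
    - {"xyz":[0,0,0.03],"rotation":[0,0,0]}
    - {"xyz":[0,0,0.03],"rotation":[0,0,0]}
    - {"xyz":[0,0,0.018],"rotation":[0,0,0]}
    - {"xyz":[0,0,0.006],"rotation":[0,0,0]}
    - {"xyz":[0,0,0.002],"rotation":[0,0,0]}
    - {"xyz":[0,0,0.0015],"rotation":[0,0,0]}
    - {"xyz":[0,0,0],"rotation":[0,0,0]}
    - {"xyz":[0,0,0],"rotation":[0,0,0]}
    - {"xyz":[0,0,0],"rotation":[0,0,0]}

```text
time_s: 15.75
eef_pos: [0.4874, -0.2231, 0.0515]
tcp_rot: [-0.479, 3.104, -0.002]
ft_force: [-0.2, -0.4, -2.2]
grip_width: 0.236
grasp_force: 59.9
```

Emit:
jog_arm:
  motion:
    - {"xyz":[0,0,0.0005],"rotation":[0,0,0]}
    - {"xyz":[0,0,0],"rotation":[0,0,0]}
    - {"xyz":[0,0,0],"rotation":[0,0,0]}

```text
time_s: 16.0
eef_pos: [0.487, -0.2229, 0.0502]
tcp_rot: [-0.479, 3.105, -0.0]
ft_force: [0.1, -0.2, -2.2]
grip_width: 0.228
grasp_force: 59.9
```

Emit:
jog_arm:
  motion:
    - {"xyz":[0,0,0.001],"rotation":[0,0,0]}
    - {"xyz":[0,0,0],"rotation":[0,0,0]}
    - {"xyz":[0,0,0.0008],"rotation":[0,0,0]}
    - {"xyz":[0,0,0],"rotation":[0,0,0]}
    - {"xyz":[0,0,0],"rotation":[0,0,0]}

```text
time_s: 16.42
eef_pos: [0.4871, -0.2229, 0.0486]
tcp_rot: [-0.479, 3.104, -0.0]
ft_force: [-0.7, 2.0, 4.7]
grip_width: 0.229
grasp_force: 60.8
```

On the bench (force +7 N). I'll release and retreat upward.

Emit:
jog_arm:
  motion:
    - {"xyz":[0,0,0],"rotation":[0,0,0]}
    - {"xyz":[0,0,0],"rotation":[0,0,0]}
    - {"xyz":[0,0,0],"rotation":[0,0,0]}
    - {"xyz":[0,0,0],"rotation":[0,0,0]}
    - {"xyz":[0,0,0],"rotation":[0,0,0]}
    - {"xyz":[0,0,0],"rotation":[0,0,0]}
    - {"xyz":[0,0,0],"rotation":[0,0,0]}
    - {"xyz":[0,0,0],"rotation":[0,0,0]}
    - {"xyz":[0,0,0],"rotation":[0,0,0]}
    - {"xyz":[0,0,0],"rotation":[0,0,0]}
    - {"xyz":[0,0,0],"rotation":[0,0,0]}
  claw: 0

```text
time_s: 17.33
eef_pos: [0.4869, -0.2228, 0.0482]
tcp_rot: [-0.479, 3.105, -0.0]
ft_force: [-0.5, 0.1, -0.6]
grip_width: 0.998
grasp_force: 0.0
```

Emit:
jog_arm:
  motion:
    - {"xyz":[0,0,-0.01],"rotation":[0,0,0]}
    - {"xyz":[0,0,-0.02],"rotation":[0,0,0]}
    - {"xyz":[0,0,-0.03],"rotation":[0,0,0]}
    - {"xyz":[0,0,-0.03],"rotation":[0,0,0]}
    - {"xyz":[0,0,-0.03],"rotation":[0,0,0]}
    - {"xyz":[0,0,-0.03],"rotation":[0,0,0]}
    - {"xyz":[0,0,-0.03],"rotation":[0,0,0]}
    - {"xyz":[0,0,0],"rotation":[0,0,0]}
    - {"xyz":[0,0,0],"rotation":[0,0,0]}

```text
time_s: 18.08
eef_pos: [0.4874, -0.2231, 0.2302]
tcp_rot: [-0.479, 3.102, -0.004]
ft_force: [0.6, 0.2, -0.1]
grip_width: 0.999
grasp_force: 0.0
```

```bash
python3 - <<'E'
from h import *
save(cams.get_image("side"),"end.png",k=1.5)
E
```

```text
(no output)
```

View pics/end.png

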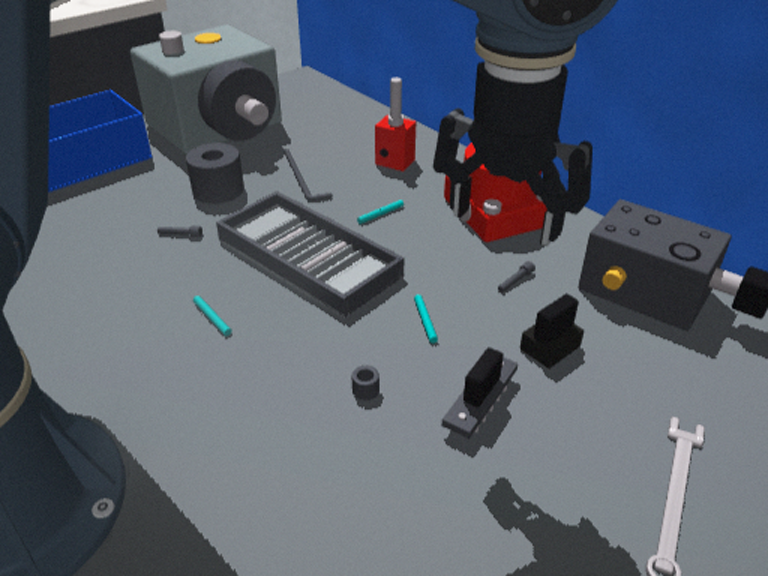

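The rake stands upright at (483,390), the pins are seated in the tray, and the gripper is clear.

```bash
python3 -c "
from rig import robot
print(robot.hand_in())"
```

```text
the job is handed in; nothing more can be done
None
```

The job is handed in at about 18 s: both pins were combed into grooves, and the rake stands upright on the bench, clear of the tray and released.

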